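# Push a shoe last into the corner of the length gauge

### The job

Push the large wooden shoe last along the bench, with the fingertips or the outside of the fingers, into the corner of the fixed metal length gauge: its inner side should touch the long fence at both heel and ball, and the back of its heel should be up against the short stop. Only push it: do not take it between the fingers, lift it off the bench or tip it over. Leave the small last, the tin, the jar and the hammer where they are, and finish with the hand clear.

Things in the scene. Friction and masses are not known exactly. Their poses are not given: they have to be found in the camera images.
- gauge: L-shaped gauge fixed to the bench: aluminium bars 28 mm high, scale on the long one. Origin: bench level, inner corner of fence and stop. x runs along the fence face from the stop to the open end (roughly robot's right), y into the fence (roughly away from the robot). Fence: x -20 to 360, y 0 to 24 mm. Stop: x -22 to 0, y -90 to 0. The last belongs in the corner at x > 0, y < 0.
- last: Large pale wooden shoe last (right foot), sole down, 233 x 78 mm, 0.35 to 0.7 kg, slides with moderate friction. Origin at bench level under its middle; x to the toe, y to the inner side. Starts 40 to 105 mm off the fence, 45 to 100 mm from the stop, heel to the stop, within 19 degrees of in line. Home: axes parallel to the gauge's, origin at gauge x 115, y -37 mm.
- last_heel (a point): Back of the last's round heel, at bench level (last x -115, y 7 mm): goes to the stop. The heel half is a block 78 mm high, narrowing to about 35 mm wide at its top.
- last_heel_side (a point): Where the heel's inner side stands out most, at bench level (last x -85, y 37 mm): touches the fence. The outer side opposite is at y -23.
- last_ball_side (a point): Where the ball's inner side stands out most, at bench level (last x 45, y 37 mm): touches the fence. Between heel and ball the inner side is hollow (y 29). The outer side opposite is at y -41; height here 44 mm.
- last_outer (a point): Outer side of the last at mid length, at bench level (last x -10, y -32 mm), between the two fence contacts: a good place to push it to the fence. The sides are upright up to 24 mm above the bench.
- last_toe (a point): Tip of the round toe, at bench level (last x 118, y 2 mm): a good place to push it to the stop. The tip is upright up to 9 mm, then slopes back to 17 mm high; 16 mm behind the tip it is 28 mm high and 42 mm wide.
- small_last: Child's shoe last of the same shape and wood, 149 mm long, 50 mm high, standing beyond the gauge's left end; origin under its middle. To be left alone.
- tin: Round flat metal polish tin, 86 mm across, 27 mm high, on the near left; origin at the centre of its underside. To be left alone.
- jar: Closed amber glass jar, 60 mm across, 85 mm high, on the right; origin at the centre of its underside. To be left alone.
- hammer: Hammer lying flat beyond the fence; origin at its underside. To be left alone.
Things that resemble listed ones, but are neither listed nor needed, are in the scene too. What is shaped like the last but green or yellow is not meant.

How it is judged (in metres and radians):
At the end, for the whole second after the job is handed in: The large last stands sole down and at rest on the bench, its inner side within 4 mm of the fence at both heel and ball, and the back of its heel within 4 mm of the stop (y of last_heel_side in the frame of gauge between -0.004 and 0.004 m and y of last_ball_side in the frame of gauge between -0.004 and 0.004 m and x of last_heel in the frame of gauge between -0.004 and 0.004 m and height (world z) of last below 0.004 m and angle between last's own z axis and vertical below 0.04 rad and linear speed of last below 0.01 m/s); the robot touches nothing.
It fails at once if the large last was lifted off the bench (more than 8 mm) or tipped (more than about 8 degrees) (height (world z) of last above 0.008 m or angle between last's own z axis and vertical above 0.14 rad).
It fails at once if the large last was taken between the fingers (the grasp point came inside its outline) ((x of the grasp point in the frame of last between -0.1 and 0 m and y of the grasp point in the frame of last between -0.013 and 0.019 m and z of the grasp point in the frame of last below 0.07 m) or (x of the grasp point in the frame of last between 0 and 0.085 m and y of the grasp point in the frame of last between -0.013 and 0.019 m and z of the grasp point in the frame of last below 0.035 m)).
It fails at once if the small last, tin, jar or hammer was moved more than 15 mm or knocked over (distance of any of small_last, tin, jar, hammer from where it was at the start of the episode above 0.015 m or angle between any of jar, small_last's own z axis and vertical above 0.3 rad).
It also fails if it takes over 64 s, if anything falls off the work surface, if the arm or the gripper's body presses on something with over 40 N, if the wrist force passes 120 N, or if a joint passes its speed limit or range.

### The arm

A 6-joint arm with a two-finger parallel gripper is mounted at the origin on the work surface. World frame = base frame: x ahead of the robot, y to its left, z up, the work surface at z = 0. Lengths are in mm, angles in rad, forces in N, time in s.
With the tool pointing down it reaches from about 275 to 750 mm from the base axis. Payload 10.2 kg.
Tool frame: the origin (TCP) lies midway between the tips of the shut fingers; the grasp point (between the pads) lies 19 mm behind it; z points along the fingers, y is the direction in which the jaws open and shut (so a half turn about z gives the same grasp; the last joint's range is limited). The gripper opens to 85 mm and grips with 20 to 120 N. Pads are 22 mm wide; open, the fingers measure 114 mm over their backs; the gripper's body (76 mm by 85 mm) begins 54 mm behind the grasp point. The pads swing forward as they close: fully open they stand 13 mm farther back than shut.
Start: joints at [1.015, 0.313, 1.498, -0, 1.331, -0.223], TCP at [171.525, 496.196, 231.294] pointing down, gripper open.
Joint ranges: [-2.94, 2.94], [-0.97, 2.17], [0.19, 2.56], [-1.23, 4.37], [0.02, 3.11], [-2.88, 2.88]. Speed limits (rad/s): [2.39, 2.39, 3.01, 3.14, 3.14, 3.14].

### API

Orientations are given as a unit quaternion [w, x, y, z].
In Python, from rig import ctrl gives the robot as it stands.
- The arm moves only by the tool carry_out, never from a script. Its argument "plan" is a list of rows, each a list of 3 entries, a list of its own where there are three numbers: the finger opening in mm, from 0 to 85.4, then the shift along the tool's x, y, z in mm, then the turn, a rotation vector about the tool's x, y, z in units of 6 degrees (1.0 is 6 degrees). In form: [[grip, [x, y, z], [ax, ay, az]], ...]. A call has 1 to 20 rows; each row shifts and turns the commanded pose from where the row before left it, along the tool's axes as they then stand; what a row does not reach is not made up. A row lasts 1/12 s, in which the tool goes at most 41.7 mm and 7.16 degrees, less where a joint would pass 70% of its speed; a pose out of reach is approached as far as the arm can. A call with a gripper value outside its range is refused whole. The fingers move at their own pace and stop on an object; "grip_force" is the grip in N (left out, the last holds). Time passes only in rows, so rows that do not move let the fingers close. It gives the time, the measured TCP pose, the force and the opening at its end, in the units of the state.
- ctrl.sense(): the state, without advancing time (a new reading comes with each control period).
- ctrl.capture(name): name is "scene" or "top"; returns a dict with "color" (480x640x3 uint8, blue, green, red), "range_z" (480x640 float32, mm along the optical axis (not along the pixel's ray), 0 where there is no reading), "fx", "fy", "cx", "cy" (pixels), "cam_to_world" (4x4, takes a point from camera to world coordinates). Camera axes: x right, y up, looking along -z (the intrinsics and any distortion apply to the point x, -y, -z); pixel columns grow to the right and rows downward; lengths in mm; the calibration is good to about 2 mm. A picture is of the moment at which its call begins.
- ctrl.finish_job(): hands the job in, once; it reports no verdict.
The state is a dict: "time_s": time; "joints": joint angles; "dq": joint speeds; "tau": joint torques, N m; "eef_pos": TCP position; "ee_rot": TCP orientation; "force": force on the tool from outside, world axes, zero at the start; "wrist_torque": the same for the moment, N m; "grip_width": opening from 0.0 (shut) to 1.0 (fully open).
Only numpy, scipy, OpenCV 4.12 (cv2) and the standard library are available. Lean on these libraries where they do the work, as an engineer would, in place of code of your own. Each camera call takes 0.05 s, during which the arm holds its last target.

## Working session

There is one attempt and no reset: what is moved stays moved. The work goes in short steps, Python scripts to look and compute and a tool call to move; the robot and the scene stay as the last step left them, time stands still between calls to the robot, and variables do not carry over. Pictures are saved under pics/ and viewed, and the job is handed in when it is done.

Besides the shell and the picture viewer there is one more tool, called as name(argument=value, ...), one argument or row to a line, values as JSON. carry_out: Moves the arm, as the interface text tells. Its arguments: {"type":"object","properties":{"plan":{"type":"array"},"grip_force":{"type":"number"}},"required":["plan"]}

```bash
mkdir -p pics
cat > h.py <<'E'
import numpy as np,cv2
from rig import ctrl
def cap(n,f=None):
    c=ctrl.capture(n)
    np.savez('%s.npz'%n,**c)
    if f: cv2.imwrite('pics/'+f,c['color'])
    return c
def load(n): return dict(np.load('%s.npz'%n))
def px(c,u,v,z=None):
    """pixel -> world; by depth, or intersect plane z"""
    d=np.array([(u-c['cx'])/c['fx'],-(v-c['cy'])/c['fy'],-1.0])
    T=c['cam_to_world']
    if z is None:
        r=c['range_z'][int(round(v)),int(round(u))]; return T[:3,:3]@(d*r)+T[:3,3]
    w=T[:3,:3]@d; s=(z-T[2,3])/w[2]; return T[:3,3]+s*w
def cloud(c):
    v,u=np.mgrid[0:480,0:640]; r=c['range_z']
    p=np.stack([(u-c['cx'])/c['fx']*r,-(v-c['cy'])/c['fy']*r,-r],-1)
    T=c['cam_to_world']; return p@T[:3,:3].T+T[:3,3]
E
python3 - <<'E'
from h import *
for n in('top','scene'):
    c=cap(n,n+'1.png'); print({k:v for k,v in c.items() if k not in('color','range_z')})
print(ctrl.sense())
E
```

```text
{'fx': 435.9116567164886, 'fy': 435.9116567164886, 'cx': 328.531355813398, 'cy': 242.47903206684634, 'cam_to_world': array([[-2.24457182e-02,  9.94701621e-01, -1.00323854e-01,
         3.94453029e+02],
       [-9.99728902e-01, -2.17107030e-02,  8.41237314e-03,
        -2.02519566e+01],
       [ 6.18969980e-03,  1.00485478e-01,  9.94919271e-01,
         9.77463970e+02],
       [ 0.00000000e+00,  0.00000000e+00,  0.00000000e+00,
         1.00000000e+00]])}
{'fx': 489.6358032868457, 'fy': 489.6358032868457, 'cx': 318.52244225889643, 'cy': 227.53546480425132, 'cam_to_world': array([[-2.59722164e-01, -5.35576005e-01,  8.03556308e-01,
         1.49573452e+03],
       [ 9.65601600e-01, -1.54861237e-01,  2.08881659e-01,
         2.51966368e+02],
       [ 1.25677202e-02,  8.30166453e-01,  5.57373943e-01,
         7.39930782e+02],
       [ 0.00000000e+00,  0.00000000e+00,  0.00000000e+00,
         1.00000000e+00]])}
{'time_s': 0.1, 'joints': array([ 1.01457545e+00,  3.13400057e-01,  1.49837339e+00, -1.31920852e-05,
        1.33101431e+00, -2.23375656e-01]), 'dq': array([ 0.00166935, -0.00128968, -0.0011167 , -0.00152187,  0.00250985,
        0.00115321]), 'tau': array([ 2.07828940e-03, -4.12902832e+01, -2.60140157e+01, -1.52420639e-04,
        3.07759343e-03, -4.30683269e-05]), 'eef_pos': array([171.40845044, 495.97749711, 230.78461159]), 'ee_rot': array([-2.21145069e-04,  1.65653878e-01,  9.86183774e-01, -5.55161613e-04]), 'force': array([0.8354043 , 0.15179494, 0.51476653]), 'wrist_torque': array([ 0.03623146, -0.03053164, -0.04449413]), 'grip_width': 0.9997488978828659}
```

```bash
ls .
```

```text
h.py
pics
scene.npz
top.npz
```

View pics/top1.png

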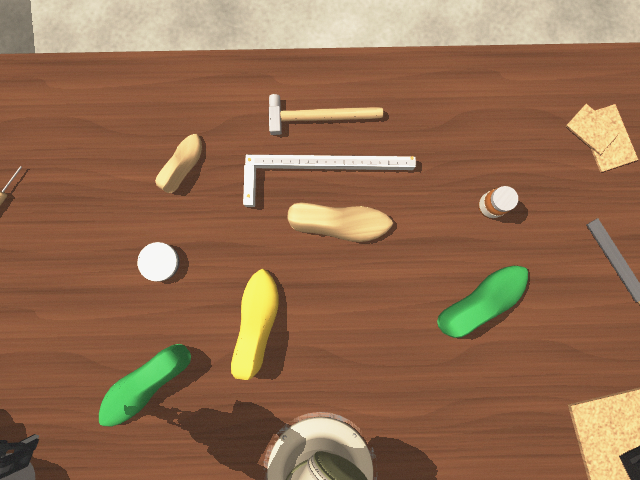

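View pics/scene1.png

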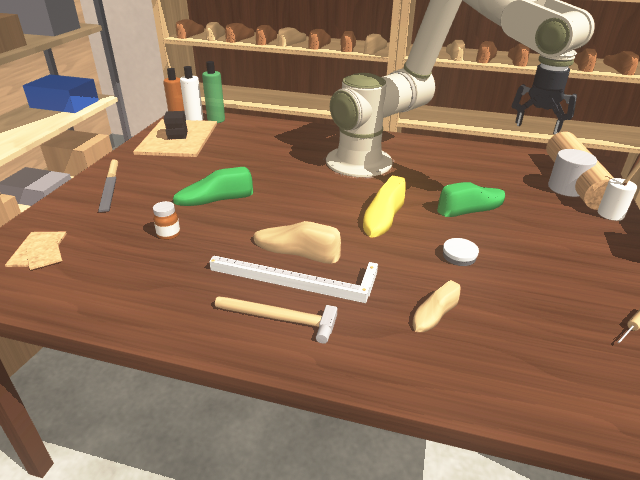

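Run:
```python
from h import *
c=load('top')
im=c['color'][140:260,230:430]
cv2.imwrite('pics/crop1.png',cv2.resize(im,None,fx=4,fy=4,interpolation=cv2.INTER_CUBIC))
P=cloud(c)
for u,v in[(250,162),(330,162),(410,163),(249,200),(310,215),(370,225),(330,250)]: print(u,v,P[v,u].round(1))
```

```text
250 162 [673.7 142.3  29.7]
330 162 [669.3 -35.5  32.2]
410 163 [ 663.9 -213.7   30.3]
249 200 [588.1 145.1  28.8]
310 215 [543.7   9.5  77.2]
370 225 [ 525.2 -119.1   39.9]
330 250 [476.  -31.4  -0.8]
```

View pics/crop1.png

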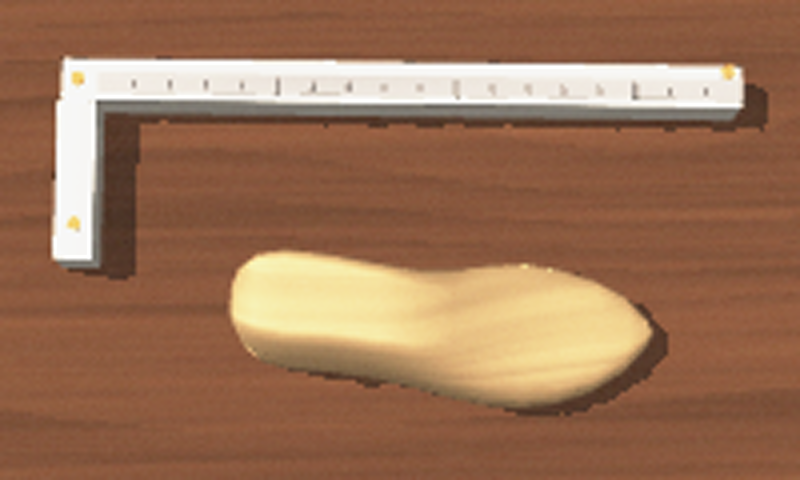

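```bash
cat >> h.py <<'E'
from scipy.optimize import least_squares
def gauge(c):
    """corner & angle from top camera: fence inner top edge (z=28) by color white mask"""
    P=cloud(c); 
    m=(P[...,2]>20)&(P[...,2]<37)&(P[...,0]>560)&(P[...,0]<700)&(P[...,1]<175)&(P[...,1]>-260)&(c['color'].min(-1)>150)
    return P[m]
def lastpts(c,box=(440,680,-200,140)):
    P=cloud(c); col=c['color'].astype(int)
    hsv=cv2.cvtColor(c['color'],cv2.COLOR_BGR2HSV)
    m=(P[...,2]>2)&(P[...,0]>box[0])&(P[...,0]<box[1])&(P[...,1]>box[2])&(P[...,1]<box[3])&(hsv[...,0]<25)&(col[...,2]>120)&(hsv[...,1]>40)
    n,l,s,_=cv2.connectedComponentsWithStats(m.astype(np.uint8))
    k=1+np.argmax(s[1:,4]); return P[l==k],l==k
E
python3 - <<'E'
from h import *
for n in('top','scene'):
    c=load(n); P,m=lastpts(c); print(n,len(P),P.min(0).round(),P.max(0).round())
    g=gauge(c); print('g',len(g),np.median(g[:,2]), np.percentile(g,[1,99],axis=0).round(1))
    # fence inner edge: points
    for y in range(120,-230,-50):
        s=g[abs(g[:,1]-y)<8]; print(y,np.percentile(s[:,0],[2,98]).round(1),len(s))
    for x in (590,610,630):
        s=g[abs(g[:,0]-x)<8]; print(x,np.percentile(s[:,1],[2,98]).round(1),len(s))
c=load('top')
for u,v in((97,100),(742,106),(96,262),(52,262),(65,58),(742,66)):print(u,v,px(c,230+u/4-.4,140+v/4-.4,28).round(1))
for u,v,z in((652,330,5),(520,408,15),(232,305,20),(275,358,20)):print(u,v,px(c,230+u/4-.4,140+v/4-.4,z).round(1))
E
```

```text
top 2637 [ 494. -171.    2.] [590.  64.  82.]
g 2115 28.187329500849614 [[ 583.5 -220.9   24.3]
 [ 689.7  156.3   32.5]]
120 [668.5 690.4] 70
70 [667.7 688.8] 77
20 [664.5 688.1] 75
-30 [663.7 684.8] 76
-80 [662.3 684.4] 70
-130 [661.1 682.9] 71
-180 [658.1 682. ] 76
590 [138.4 158.4] 67
610 [138.  156.5] 62
630 [136.1 156.1] 67
scene 2452 [ 442. -183.    2.] [579.  61.  82.]
g 1780 28.008513697099033 [[ 564.1 -219.9   20.3]
 [ 690.   156.    34.4]]
120 [667.8 690.9] 71
70 [662.8 688.9] 66
20 [662.1 686.8] 66
-30 [660.9 686.5] 61
-80 [582.9 684.5] 62
-130 [657.9 682. ] 57
-180 [655.  680.4] 56
590 [136.6 157.8] 38
610 [135.7 157.3] 45
630 [135.  156.2] 48
97 100 [668.1 134.1  28. ]
742 106 [ 657.2 -225.3   28. ]
96 262 [576.7 135.1  28. ]
52 262 [577.2 159.4  28. ]
65 58 [692.5 151.8  28. ]
742 66 [ 680.1 -226.2   28. ]
652 330 [ 535.5 -174.     5. ]
520 408 [492.  -97.4  15. ]
232 305 [552.4  61.2  20. ]
275 358 [522.2  37.8  20. ]
```

```bash
cat >> h.py <<'E'
from scipy.interpolate import CubicSpline
_k=np.array([(-115,7),(-107,27),(-85,37),(-50,32),(-20,29),(10,32),(45,37),(75,32),(102,21),(114,12),(118,2),(114,-9),(102,-21),(75,-36),(45,-41),(15,-37),(-10,-32),(-50,-25),(-85,-23),(-107,-13),(-115,7)],float)
_s=np.r_[0,np.cumsum(np.hypot(*np.diff(_k,axis=0).T))]
OUT=CubicSpline(_s,_k,bc_type='periodic')(np.linspace(0,_s[-1],600))
G0=np.array([668.,134.5]); GA=np.arctan2(-0.9995,-0.0305)
def R(a): return np.array([[np.cos(a),-np.sin(a)],[np.sin(a),np.cos(a)]])
def w2g(p): return (np.asarray(p)[...,:2]-G0)@R(GA)
def g2w(p): return np.asarray(p)@R(GA).T+G0
from scipy.spatial import cKDTree
T_=cKDTree(OUT)
def fit(pts,x0):
    q=pts[:,:2]
    f=lambda p:T_.query((q-p[:2])@R(p[2]))[0]
    r=least_squares(f,x0,loss='soft_l1',f_scale=1.5,x_scale=[1,1,.01],diff_step=1e-4); return r.x,np.median(f(r.x))
def report(p):
    o=w2g(p[:2]); a=(p[2]-GA+np.pi)%(2*np.pi)-np.pi
    print('last in gauge',o.round(1),'ang deg',round(np.degrees(a),2))
    for n,q in dict(heel=(-115,7),hs=(-85,37),bs=(45,37),outer=(-10,-32),toe=(118,2)).items():
        g=R(a)@q+o; print(n,g.round(1),'world',g2w(g).round(1))
E
python3 - <<'E'
from h import *
A=[]
for n in('top','scene'):
    P,m=lastpts(load(n)); P=P[(P[:,2]<23)&(P[:,2]>5)&(P[:,0]>485)]; A.append(P)
    x,e=fit(P,[530,-55,GA-.1]); print(n,len(P),x,e); report(x)
P=np.vstack(A);x,e=fit(P,[530,-55,GA-.1]);print(x,e);report(x)
# overlay at z=12
c=load('top');im=cv2.resize(c['color'],None,fx=1,fy=1)
def proj(c,W):
    T=c['cam_to_world'];q=(W-T[:3,3])@T[:3,:3]
    return np.stack([c['cx']+c['fx']*q[:,0]/-q[:,2],c['cy']-c['fy']*q[:,1]/-q[:,2]],-1)
ims=[]
for n,b in(('top',(230,140)),('scene',(200,200))):
    c=load(n);W=np.c_[OUT@R(x[2]).T+x[:2],np.full(600,0.)]
    G=np.array([[0,0,28],[360,0,28],[360,24,28],[-20,24,28],[-22,-90,28],[0,-90,28]],float);Gw=np.c_[g2w(G[:,:2]),G[:,2]]
    im=cv2.resize(c['color'][b[1]:b[1]+120,b[0]:b[0]+200],None,fx=4,fy=4,interpolation=cv2.INTER_CUBIC)
    for Q,col in((W,(255,0,0)),(Gw,(0,0,255))):
        q=(proj(c,Q)-b+.4)*4; cv2.polylines(im,[q.astype(np.int32)],True,col,1)
    ims.append(im)
cv2.imwrite('pics/ov1.png',cv2.resize(np.vstack(ims),None,fx=.62,fy=.62,interpolation=cv2.INTER_AREA))
E
```

```text
top 110 [537.55934342 -50.74582437  -1.62898141] 0.544054321195282
last in gauge [ 189.1 -124.7] ang deg -1.59
heel [  74.4 -114.5] world [551.2  63.7]
hs [105.2 -85.4] world [579.4  32. ]
bs [235.1 -89. ] world [571.9 -97.8]
outer [ 178.3 -156.4] world [506.2 -38.9]
toe [ 307.1 -126. ] world [ 532.7 -168.7]
scene 506 [533.32108918 -55.75323445  -1.63003985] 1.3689992281971533
last in gauge [ 194.3 -128.8] ang deg -1.65
heel [  79.5 -118.5] world [547.1  58.6]
hs [110.4 -89.4] world [575.3  26.9]
bs [240.3 -93.1] world [ 567.6 -102.9]
outer [ 183.4 -160.5] world [502.  -43.9]
toe [ 312.3 -130.2] world [ 528.3 -173.7]
[533.95472563 -54.40081591  -1.62326978] 1.6016847511757015
last in gauge [ 192.9 -128.2] ang deg -1.26
heel [  78.1 -118.7] world [547.   60.1]
hs [108.7 -89.4] world [575.4  28.5]
bs [238.7 -92.2] world [ 568.5 -101.3]
outer [ 182.2 -160. ] world [502.5 -42.7]
toe [ 310.9 -128.8] world [ 529.8 -172.3]
```

View pics/ov1.png

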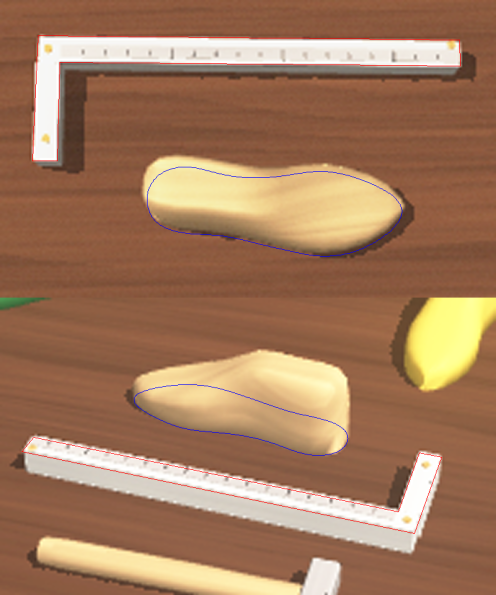

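carry_out(
  plan=[
    [85,[0,0,0],[0,0,-0.7]],
    [85,[0,0,0],[0,0,-0.7]],
    [85,[-23.6,-29.6,0],[0,0,0]],
    [85,[-23.6,-29.6,0],[0,0,0]],
    [85,[-23.6,-29.6,0],[0,0,0]],
    [85,[-23.6,-29.6,0],[0,0,0]],
    [85,[-23.6,-29.6,0],[0,0,0]],
    [85,[-23.6,-29.6,0],[0,0,0]],
    [85,[-23.6,-29.6,0],[0,0,0]],
    [85,[-23.6,-29.6,0],[0,0,0]],
    [85,[-23.6,-29.6,0],[0,0,0]],
    [85,[-23.6,-29.6,0],[0,0,0]],
    [85,[-23.6,-29.6,0],[0,0,0]],
    [85,[-23.6,-29.6,0],[0,0,0]],
    [85,[-23.6,-29.6,0],[0,0,0]],
    [85,[-23.6,-29.6,0],[0,0,0]],
    [85,[-23.6,-29.6,0],[0,0,0]],
    [85,[-23.6,-29.6,0],[0,0,0]],
  ],
)

```text
time_s: 1.6
eef_pos: [455.3, -41.0, 231.1]
ee_rot: [-0.0, 0.093, 0.996, 0.0]
force: [0.5, 0.2, 0.9]
grip_width: 0.996
```

carry_out(
  plan=[
    [85,[0,0,0],[0,-0.833,0]],
    [85,[0,0,0],[0,-0.833,0]],
    [85,[0,0,0],[0,-0.833,0]],
    [85,[0,0,0],[0,-0.833,0]],
    [85,[9.7,0,26.8],[0,0,0]],
    [85,[9.7,0,26.8],[0,0,0]],
    [85,[9.7,0,26.8],[0,0,0]],
    [85,[9.7,0,26.8],[0,0,0]],
    [85,[9.7,0,26.8],[0,0,0]],
    [85,[9.7,0,26.8],[0,0,0]],
    [85,[0,0,0],[0,0,0]],
  ],
)

```text
time_s: 2.52
eef_pos: [452.4, -38.2, 55.9]
ee_rot: [0.168, 0.092, 0.981, -0.015]
force: [-0.3, 0.8, -0.8]
grip_width: 0.996
```

Run:
```python
from h import *
print(ctrl.sense()['eef_pos'],ctrl.sense()['ee_rot'])
a=cap('top');b=cap('scene')
A=cv2.resize(a['color'][130:310,200:460],(780,540));B=cv2.resize(b['color'][120:320,150:450],(780,520))
cv2.imwrite('pics/t2.png',A);cv2.imwrite('pics/s2.png',B)
```

```text
[452.44305773 -38.19835968  55.90205572] [ 0.16845326  0.09189039  0.98130432 -0.01488254]
```

View pics/t2.png

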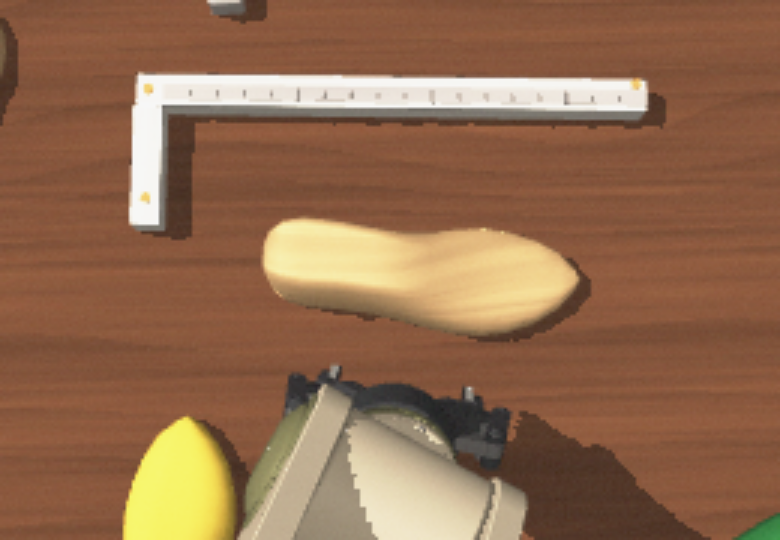

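View pics/s2.png

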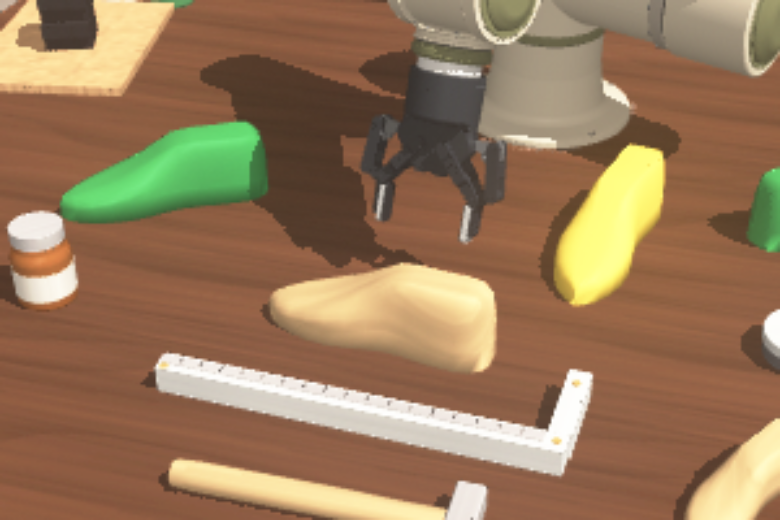

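carry_out(
  plan=[
    [85,[6.2,0,16.9],[0,0,0]],
    [85,[6.2,0,16.9],[0,0,0]],
    [85,[6.2,0,16.9],[0,0,0]],
    [85,[-7.4,1.25,2.7],[0,0,0]],
    [85,[-7.4,1.25,2.7],[0,0,0]],
    [85,[-7.4,1.25,2.7],[0,0,0]],
    [85,[-7.4,1.25,2.7],[0,0,0]],
    [85,[-7.4,1.25,2.7],[0,0,0]],
    [85,[-7.4,1.25,2.7],[0,0,0]],
    [85,[-7.4,1.25,2.7],[0,0,0]],
    [85,[-7.4,1.25,2.7],[0,0,0]],
    [85,[0,0,0],[0,0,0]],
  ],
)

```text
time_s: 3.62
eef_pos: [520.1, -41.1, 7.1]
ee_rot: [0.173, 0.091, 0.98, -0.016]
force: [-0.5, 0.1, -0.9]
grip_width: 0.993
```

Run:
```python
from h import *
a=cap('top');b=cap('scene')
A=cv2.resize(a['color'][130:310,200:460],(780,540));B=cv2.resize(b['color'][170:290,200:400],(780,468))
cv2.imwrite('pics/t3.png',A);cv2.imwrite('pics/s3.png',B)
```

```text
(no output)
```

View pics/t3.png

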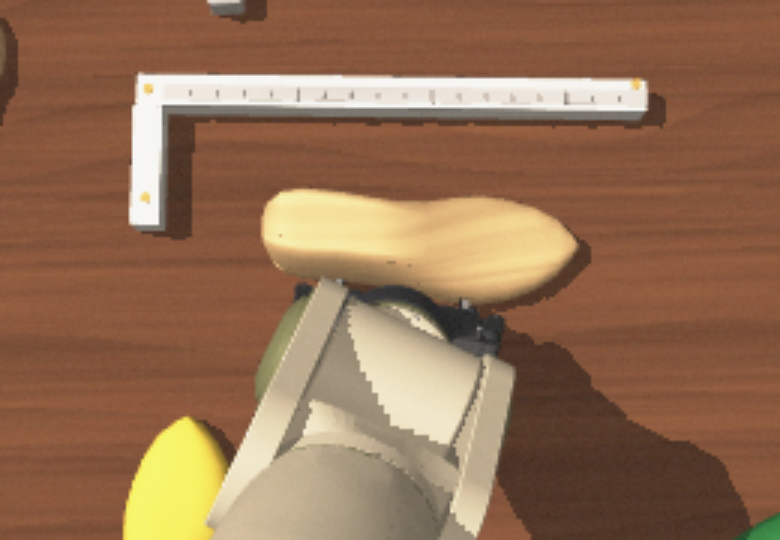

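View pics/s3.png

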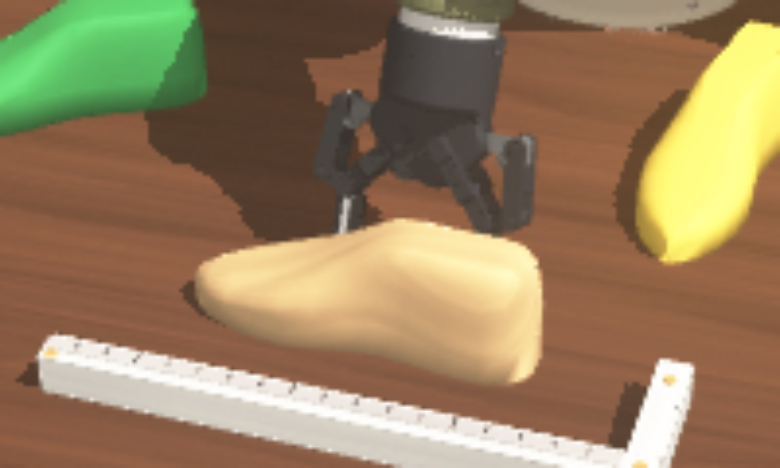

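```bash
cat >> h.py <<'E'
def locate(x0,xmin=485):
    A=[]
    for n in('top','scene'):
        P,m=lastpts(load(n)); P=P[(P[:,2]<23)&(P[:,2]>5)&(P[:,0]>xmin)]; A.append(P)
    P=np.vstack(A);x,e=fit(P,x0);print(len(P),x.round(3),e);report(x);return x
E
python3 - <<'E'
from h import *
locate([560,-55,GA],500)
E
```

```text
618 [556.999 -54.13   -1.6  ] 1.4838385804136833
last in gauge [ 191.9 -105.2] ang deg 0.07
heel [ 76.9 -98.3] world [567.4  60.6]
hs [106.9 -68.3] world [596.5  29.8]
bs [236.9 -68.1] world [ 592.7 -100.2]
outer [ 182.  -137.2] world [525.3 -43.2]
toe [ 309.9 -103. ] world [ 555.5 -172.1]
```

carry_out(
  plan=[
    [85,[1.5,0,4.2],[0,0,0]],
    [85,[-7,1.2,2.6],[0,0,0]],
    [85,[-7,1.2,2.6],[0,0,0]],
    [85,[-7,1.2,2.6],[0,0,0]],
    [85,[-7,1.2,2.6],[0,0,0]],
    [85,[-7,1.2,2.6],[0,0,0]],
    [85,[-7,1.2,2.6],[0,0,0]],
    [85,[-7,1.2,2.6],[0,0,0]],
    [85,[-7,1.2,2.6],[0,0,0]],
    [85,[0,0,0],[0,0,0]],
  ],
)

```text
time_s: 4.55
eef_pos: [581.0, -42.8, 1.7]
ee_rot: [0.174, 0.091, 0.98, -0.016]
force: [-0.5, 0.7, -0.4]
grip_width: 0.997
```

Run:
```python
from h import *
a=cap('top','t4.png');b=cap('scene')
locate([610,-55,GA],545)
```

```text
100 [622.502 -52.035  -1.609] 0.862868914722671
last in gauge [187.8 -39.8] ang deg -0.41
heel [ 72.9 -32. ] world [633.8  62.6]
hs [103.1  -2.2] world [662.7  31.5]
bs [233.1  -3.1] world [657.8 -98.4]
outer [177.6 -71.7] world [590.9 -40.8]
toe [305.8 -38.6] world [ 620. -170.]
```

View pics/t4.png

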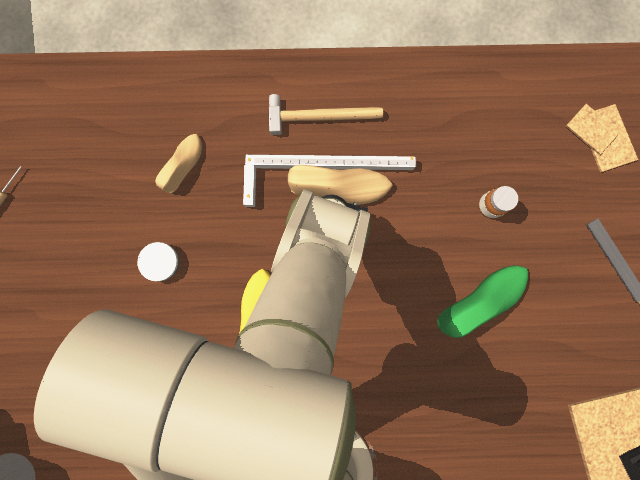

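carry_out(
  plan=[
    [85,[-1.86,0.31,0.7],[0,0,0]],
    [85,[-1.86,0.31,0.7],[0,0,0]],
    [85,[-1.86,0.31,0.7],[0,0,0]],
  ],
)

```text
time_s: 4.9
eef_pos: [584.7, -42.7, 1.3]
ee_rot: [0.172, 0.092, 0.981, -0.016]
force: [-7.3, -0.1, 6.1]
grip_width: 0.996
```

carry_out(
  plan=[
    [85,[-1.86,0.31,0.7],[0,0,0]],
    [85,[0,0,0],[0,0,0]],
  ],
)

```text
time_s: 5.07
eef_pos: [585.6, -42.5, 1.0]
ee_rot: [0.171, 0.092, 0.981, -0.016]
force: [-15.0, -0.9, 9.3]
grip_width: 0.998
```

carry_out(
  plan=[
    [85,[-1.86,0.31,0.7],[0,0,0]],
    [85,[0,0,0],[0,0,0]],
  ],
)

```text
time_s: 5.23
eef_pos: [585.9, -42.3, 0.5]
ee_rot: [0.169, 0.092, 0.981, -0.015]
force: [-27.4, -1.1, 17.2]
grip_width: 0.995
```

carry_out(
  plan=[
    [85,[13.9,-2.3,-5.1],[0,0,0]],
    [85,[13.9,-2.3,-5.1],[0,0,0]],
    [85,[13.9,-2.3,-5.1],[0,0,0]],
    [85,[13.9,-2.3,-5.1],[0,0,0]],
    [0,[-10.3,0,-28.2],[0,0,0]],
    [0,[-10.3,0,-28.2],[0,0,0]],
    [0,[-10.3,0,-28.2],[0,0,0]],
    [0,[-10.3,0,-28.2],[0,0,0]],
    [0,[0,0,0],[0,0.833,0]],
    [0,[0,0,0],[0,0.833,0]],
    [0,[0,0,0],[0,0.833,0]],
    [0,[0,0,0],[0,0.833,0]],
    [0,[0,0,0],[0,0,0]],
  ],
)

```text
time_s: 6.32
eef_pos: [531.3, -41.7, 121.9]
ee_rot: [-0.0, 0.093, 0.996, -0.0]
force: [0.1, 0.4, -0.2]
grip_width: 0.004
```

Run:
```python
from h import *
a=cap('top','t5.png');b=cap('scene','s5.png')
print(ctrl.sense()['eef_pos'],ctrl.sense()['ee_rot'],ctrl.sense()['grip_width'])
locate([625,-55,GA],545)
A=cv2.resize(a['color'][130:250,220:440],None,fx=3.5,fy=3.5);cv2.imwrite('pics/t5c.png',A)
P=cloud(a);print('jar',P[195,503])
```

```text
[529.8805878  -41.06214085 121.17368104] [ 9.99416270e-04  9.29368616e-02  9.95671501e-01 -4.87057498e-05] -0.0028178105625867532
0 [625.    -55.     -1.601] nan
last in gauge [190.7 -37.2] ang deg 0.0
heel [ 75.7 -30.2] world [635.5  59.7]
hs [105.7  -0.2] world [664.6  28.8]
bs [ 2.357e+02 -2.000e-01] world [ 660.6 -101.1]
outer [180.7 -69.2] world [593.3 -44. ]
toe [308.7 -35.2] world [ 623.4 -173. ]
jar [ 575.5017603  -392.81529718   87.55517436]
  return _methods._mean(a, axis=axis, dtype=dtype,
  ret = ret.dtype.type(ret / rcount)
```

View pics/t5c.png

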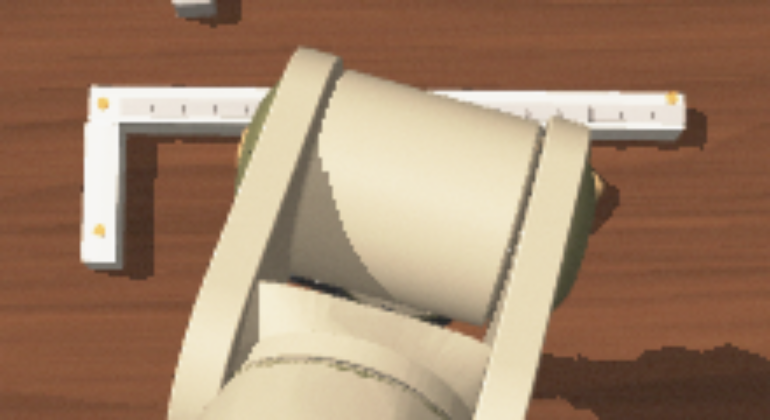

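carry_out(
  plan=[
    [0,[0,0,0],[0,0,0.92]],
    [0,[0,0,0],[0,0,0.92]],
    [0,[-24.4,-24,0],[0,0,0]],
    [0,[-24.4,-24,0],[0,0,0]],
    [0,[-24.4,-24,0],[0,0,0]],
    [0,[-24.4,-24,0],[0,0,0]],
    [0,[-24.4,-24,0],[0,0,0]],
    [0,[-24.4,-24,0],[0,0,0]],
    [0,[0,0,25],[0,0,0]],
    [0,[0,0,25],[0,0,0]],
    [0,[0,0,0],[0,0,0]],
  ],
)

```text
time_s: 7.33
eef_pos: [609.8, -228.0, 66.5]
ee_rot: [-0.003, 0.189, 0.982, 0.001]
force: [-0.5, 0.7, -1.5]
grip_width: 0.002
```

Run:
```python
from h import *
a=cap('top','t6.png');b=cap('scene','s6.png')
s=ctrl.sense();print(s['eef_pos'],w2g(s['eef_pos']))
locate([625,-55,GA],545)
A=cv2.resize(a['color'][130:250,220:440],None,fx=3.5,fy=3.5);B=cv2.resize(b['color'][180:300,150:400],None,fx=3,fy=3);cv2.imwrite('pics/t6c.png',A);cv2.imwrite('pics/s6c.png',B)
```

```text
[ 612.00134157 -228.61467571   71.71655503] [364.65374939 -44.89722169]
31 [627.626 -50.986  -1.617] 1.1047219665995187
last in gauge [186.6 -34.7] ang deg -0.93
heel [ 71.8 -25.8] world [640.   63.6]
hs [102.2   3.7] world [668.6  32.2]
bs [232.2   1.6] world [662.5 -97.7]
outer [176.1 -66.5] world [596.1 -39.5]
toe [304.6 -34.6] world [ 624.1 -169. ]
```

View pics/t6c.png

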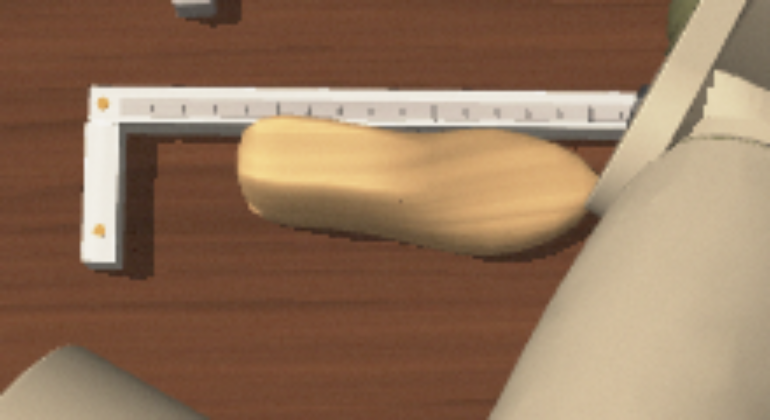

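View pics/s6c.png

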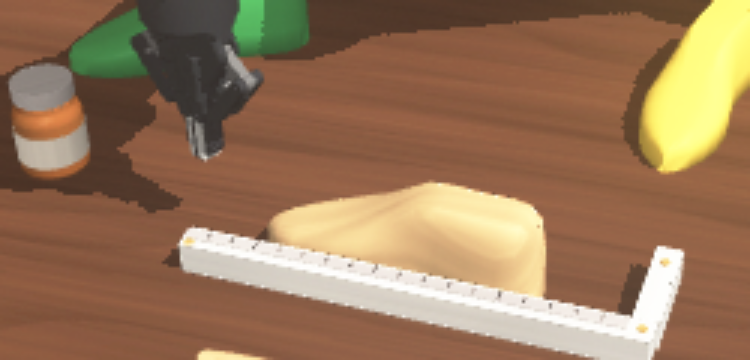

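carry_out(
  plan=[
    [0,[0,0,22],[0,0,0]],
    [0,[0,0,22],[0,0,0]],
    [0,[0,0,22],[0,0,0]],
    [0,[2.56,7.05,0],[0,0,0]],
    [0,[2.56,7.05,0],[0,0,0]],
    [0,[2.56,7.05,0],[0,0,0]],
    [0,[2.56,7.05,0],[0,0,0]],
    [0,[2.56,7.05,0],[0,0,0]],
    [0,[2.56,7.05,0],[0,0,0]],
    [0,[2.56,7.05,0],[0,0,0]],
    [0,[2.56,7.05,0],[0,0,0]],
    [0,[0,0,0],[0,0,0]],
  ],
)

```text
time_s: 8.43
eef_pos: [614.9, -168.3, 6.7]
ee_rot: [0.001, 0.188, 0.982, -0.001]
force: [0.3, -1.0, 2.2]
grip_width: -0.004
```

Run:
```python
from h import *
a=cap('top','t7.png');b=cap('scene','s7.png')
s=ctrl.sense();print(s['eef_pos'],w2g(s['eef_pos']),s['force'])
A=cv2.resize(a['color'][130:250,220:440],None,fx=3.5,fy=3.5);B=cv2.resize(b['color'][180:300,150:400],None,fx=3,fy=3);cv2.imwrite('pics/t7c.png',A);cv2.imwrite('pics/s7c.png',B)
```

```text
[ 614.39630368 -168.65983154    5.8782336 ] [304.65375126 -44.33206018] [0.02170661 0.3867823  0.89655688]
```

View pics/t7c.png

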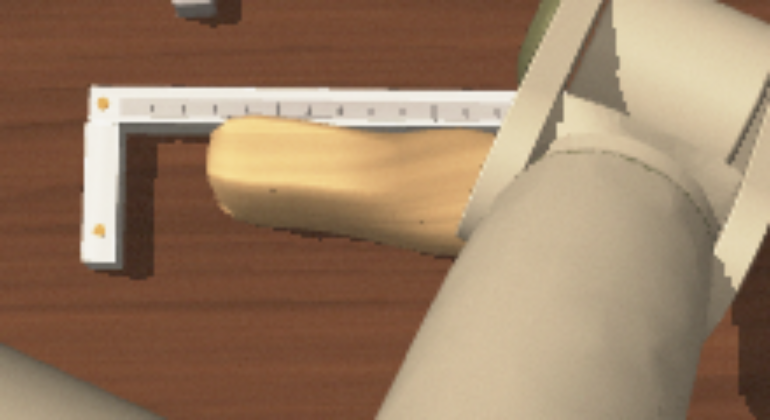

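View pics/s7c.png

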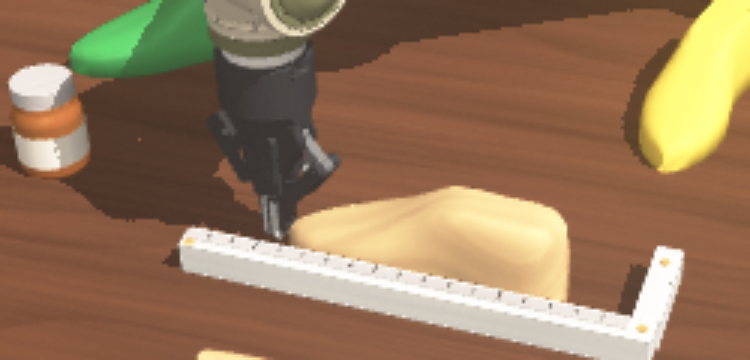

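carry_out(
  plan=[
    [0,[2.4,6.6,0],[0,0,0]],
    [0,[2.4,6.6,0],[0,0,0]],
    [0,[2.4,6.6,0],[0,0,0]],
    [0,[2.4,6.6,0],[0,0,0]],
    [0,[2.4,6.6,0],[0,0,0]],
    [0,[2.4,6.6,0],[0,0,0]],
    [0,[0,0,0],[0,0,0]],
  ],
)

```text
time_s: 9.12
eef_pos: [615.6, -125.7, 5.6]
ee_rot: [-0.0, 0.188, 0.982, 0.0]
force: [-1.0, -0.5, 1.4]
grip_width: 0.002
```

Run:
```python
from h import *
a=cap('top','t8.png');b=cap('scene','s8.png')
s=ctrl.sense();print(s['eef_pos'],w2g(s['eef_pos']),s['force'])
A=cv2.resize(a['color'][130:250,220:440],None,fx=3.5,fy=3.5);cv2.imwrite('pics/t8c.png',A)
```

```text
[ 615.29805132 -126.25435439    5.26356936] [262.24049967 -44.72414409] [-0.10328889 -0.45358984  0.74572815]
```

View pics/t8c.png

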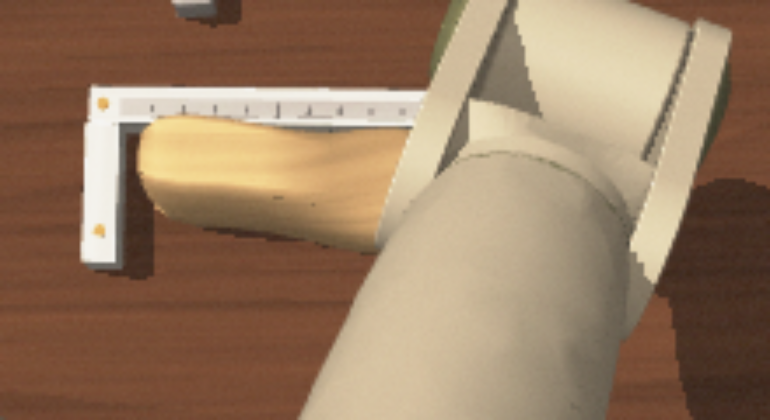

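carry_out(
  plan=[
    [0,[1.02,2.82,0],[0,0,0]],
    [0,[1.02,2.82,0],[0,0,0]],
    [0,[0.85,2.35,0],[0,0,0]],
    [0,[0,0,0],[0,0,0]],
  ],
)

```text
time_s: 9.55
eef_pos: [615.6, -118.0, 5.3]
ee_rot: [-0.0, 0.188, 0.982, 0.0]
force: [0.1, -2.4, 0.3]
grip_width: -0.005
```

carry_out(
  plan=[
    [0,[0.7,1.9,0],[0,0,0]],
    [0,[0,0,0],[0,0,0]],
  ],
)

```text
time_s: 9.72
eef_pos: [615.8, -116.1, 5.5]
ee_rot: [-0.0, 0.188, 0.982, 0.0]
force: [0.2, -1.9, -1.1]
grip_width: -0.002
```

carry_out(
  plan=[
    [0,[0.7,1.9,0],[0,0,0]],
    [0,[0,0,0],[0,0,0]],
  ],
)

```text
time_s: 9.88
eef_pos: [615.9, -114.1, 5.5]
ee_rot: [-0.0, 0.188, 0.982, 0.0]
force: [-0.5, -2.4, -1.5]
grip_width: 0.001
```

carry_out(
  plan=[
    [0,[0.7,1.9,0],[0,0,0]],
    [0,[0,0,0],[0,0,0]],
  ],
)

```text
time_s: 10.05
eef_pos: [615.9, -112.1, 5.5]
ee_rot: [-0.0, 0.188, 0.982, 0.0]
force: [-0.0, -2.6, -0.2]
grip_width: 0.002
```

carry_out(
  plan=[
    [0,[0.7,1.9,0],[0,0,0]],
    [0,[0,0,0],[0,0,0]],
  ],
)

```text
time_s: 10.22
eef_pos: [616.0, -110.0, 5.5]
ee_rot: [0.0, 0.188, 0.982, 0.0]
force: [-0.2, -3.2, -0.5]
grip_width: -0.002
```

carry_out(
  plan=[
    [0,[0.5,1.4,0],[0,0,0]],
    [0,[0,0,0],[0,0,0]],
  ],
)

```text
time_s: 10.38
eef_pos: [616.0, -109.6, 5.5]
ee_rot: [0.0, 0.188, 0.982, -0.001]
force: [-0.6, -6.9, -0.9]
grip_width: -0.002
```

carry_out(
  plan=[
    [0,[0.7,1.9,0],[0,0,0]],
    [0,[0,0,0],[0,0,0]],
  ],
)

```text
time_s: 10.55
eef_pos: [616.2, -109.3, 5.7]
ee_rot: [0.001, 0.188, 0.982, -0.002]
force: [-2.0, -15.8, -2.5]
grip_width: -0.004
```

carry_out(
  plan=[
    [0,[0.7,1.9,0],[0,0,0]],
    [0,[0,0,0],[0,0,0]],
  ],
)

```text
time_s: 10.72
eef_pos: [616.3, -109.1, 5.9]
ee_rot: [0.001, 0.188, 0.982, -0.003]
force: [-2.5, -24.5, -3.6]
grip_width: -0.0
```

Run:
```python
from h import *
a=cap('top','t9.png');b=cap('scene','s9.png')
s=ctrl.sense();print(s['eef_pos'],w2g(s['eef_pos']),s['force'])
A=cv2.resize(a['color'][130:250,220:440],None,fx=3.5,fy=3.5);cv2.imwrite('pics/t9c.png',A)
```

```text
[ 616.30613051 -109.0680221     5.86257671] [245.0314161  -44.24073527] [ -2.60125177 -24.34707645  -2.31889467]
```

View pics/t9c.png

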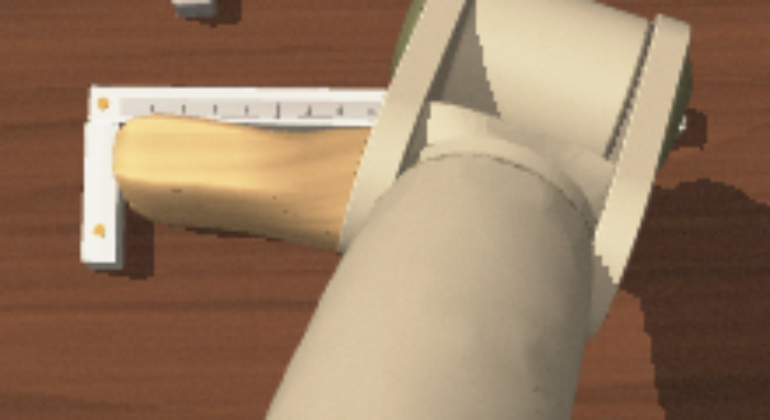

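carry_out(
  plan=[
    [0,[-5.7,-15.7,0],[0,0,0]],
    [0,[-5.7,-15.7,0],[0,0,0]],
    [0,[-5.7,-15.7,0],[0,0,0]],
    [0,[0,0,-30],[0,0,0]],
    [0,[0,0,-30],[0,0,0]],
    [0,[0,0,-30],[0,0,0]],
    [0,[0,0,-30],[0,0,0]],
    [0,[32.8,21.5,0],[0,0,0]],
    [0,[32.8,21.5,0],[0,0,0]],
    [85,[32.8,21.5,0],[0,0,0]],
    [85,[32.8,21.5,0],[0,0,0]],
    [85,[32.8,21.5,0],[0,0,0]],
    [85,[32.8,21.5,0],[0,0,0]],
    [85,[0,0,0],[0,0,0]],
  ],
)

```text
time_s: 11.98
eef_pos: [475.8, 42.2, 125.5]
ee_rot: [-0.002, 0.186, 0.982, 0.001]
force: [-0.1, -1.2, 0.2]
grip_width: 0.711
```

Run:
```python
from h import *
a=cap('top','t10.png');b=cap('scene','s10.png')
s=ctrl.sense();print(s['eef_pos'],s['ee_rot'],w2g(s['eef_pos']),s['force'])
x=locate([628,20,GA],545)
def proj(c,W):
    T=c['cam_to_world'];q=(W-T[:3,3])@T[:3,:3]
    return np.stack([c['cx']+c['fx']*q[:,0]/-q[:,2],c['cy']-c['fy']*q[:,1]/-q[:,2]],-1)
x=np.r_[g2w([115,-37]),GA]; ims=[]
for c,b0 in((a,(230,140)),(b,(230,200))):
    W=np.c_[OUT@R(x[2]).T+x[:2],np.full(600,0.)]
    im=cv2.resize(c['color'][b0[1]:b0[1]+120,b0[0]:b0[0]+200],None,fx=4,fy=4,interpolation=cv2.INTER_CUBIC)
    G=np.array([[0,0,0],[360,0,0],[360,0,28],[0,0,28],[0,-90,28],[0,-90,0]],float);Gw=np.c_[g2w(G[:,:2]),G[:,2]]
    im0=im.copy()
    for Q,col in((W,(255,0,0)),(Gw,(0,0,255))):
        q=(proj(c,Q)-b0+.4)*4; cv2.polylines(im,[q.astype(np.int32)],True,col,1)
    ims.append(im)
cv2.imwrite('pics/ov10.png',cv2.resize(np.vstack(ims),None,fx=.62,fy=.62,interpolation=cv2.INTER_AREA))
cv2.imwrite('pics/c10.png',cv2.resize(b['color'][200:320,230:430],None,fx=4,fy=4,interpolation=cv2.INTER_CUBIC))
```

```text
[479.28164169  38.63798564 125.93179519] [2.76727924e-04 1.87347761e-01 9.82293598e-01 1.63155818e-04] [ 101.57352302 -185.70666111] [ 0.66607964 -1.40964777 -0.08365959]
188 [627.858  24.273  -1.605] 0.8887931191661722
last in gauge [111.4 -36.8] ang deg -0.22
heel [ -3.6 -29.3] world [638.8 139. ]
hs [26.5  0.6] world [667.8 108. ]
bs [1.565e+02 1.000e-01] world [663.3 -22. ]
outer [101.3 -68.7] world [596.2  35.4]
toe [229.4 -35.2] world [625.8 -93.7]
```

View pics/ov10.png

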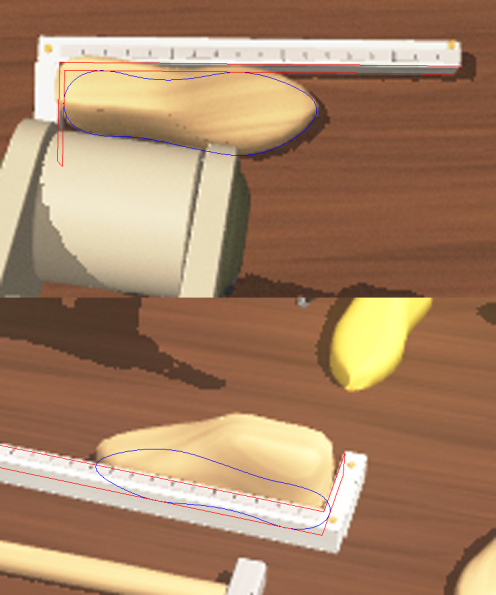

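View pics/c10.png

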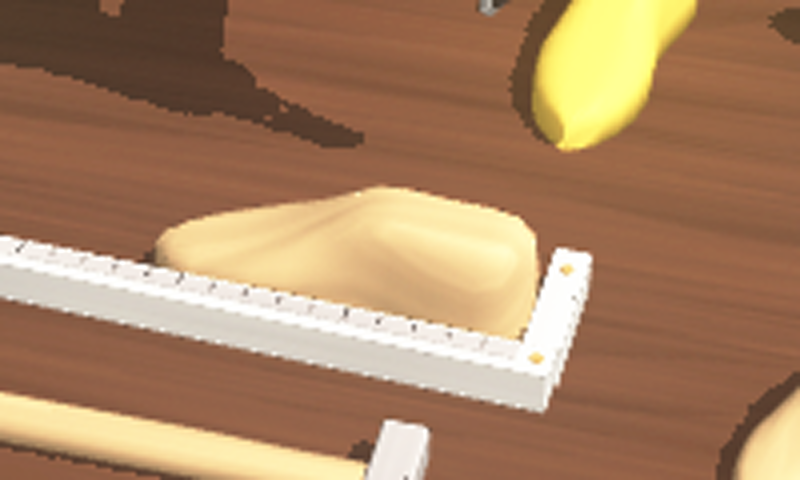

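carry_out(
  plan=[
    [85,[0,0,0],[0,0,-0.92]],
    [85,[0,-4,0],[0,0,-0.92]],
    [85,[0,0,0],[0,-0.833,0]],
    [85,[0,0,0],[0,-0.833,0]],
    [85,[0,0,0],[0,-0.833,0]],
    [85,[0,0,0],[0,-0.833,0]],
    [85,[8.4,0,23.1],[0,0,0]],
    [85,[8.4,0,23.1],[0,0,0]],
    [85,[8.4,0,23.1],[0,0,0]],
    [85,[8.4,0,23.1],[0,0,0]],
    [85,[8.4,0,23.1],[0,0,0]],
    [85,[-13.9,2.3,5.1],[0,0,0]],
    [85,[-13.9,2.3,5.1],[0,0,0]],
    [85,[-13.9,2.3,5.1],[0,0,0]],
    [85,[-13.9,2.3,5.1],[0,0,0]],
    [85,[-13.9,2.3,5.1],[0,0,0]],
    [85,[0,0,0],[0,0,0]],
  ],
)

```text
time_s: 13.5
eef_pos: [556.4, 30.0, 2.8]
ee_rot: [0.174, 0.092, 0.98, -0.016]
force: [1.2, -0.0, 0.7]
grip_width: 0.993
```

Run:
```python
from h import *
s=ctrl.sense();print(s['eef_pos'],s['ee_rot'],w2g(s['eef_pos']),s['force'],w2g([585.9,-42.3]))
```

```text
[556.43963714  30.02316361   2.75066071] [ 0.17436061  0.09229145  0.98020978 -0.01641493] [ 107.83093623 -108.32180341] [ 1.16041208 -0.04260285  0.6502056 ] [179.22187807 -76.6692143 ]
```

31.6 mm to the earlier contact line; go 28 then slow.

carry_out(
  plan=[
    [85,[-9.3,1.5,3.5],[0,0,0]],
    [85,[-9.3,1.5,3.5],[0,0,0]],
    [85,[-5.5,0.9,2.0],[0,0,0]],
    [85,[-1.86,0.3,0.7],[0,0,0]],
    [85,[0,0,0],[0,0,0]],
  ],
)

```text
time_s: 13.92
eef_pos: [581.3, 30.2, 2.0]
ee_rot: [0.173, 0.092, 0.981, -0.016]
force: [0.5, 0.1, -0.9]
grip_width: 0.998
```

carry_out(
  plan=[
    [85,[-1.86,0.3,0.7],[0,0,0]],
    [85,[-1.0,0.15,0.4],[0,0,0]],
    [85,[0,0,0],[0,0,0]],
  ],
)

```text
time_s: 14.17
eef_pos: [584.3, 30.4, 2.1]
ee_rot: [0.173, 0.092, 0.981, -0.016]
force: [-1.2, -0.3, 0.0]
grip_width: 0.995
```

carry_out(
  plan=[
    [85,[-1.86,0.3,0.7],[0,0,0]],
    [85,[0,0,0],[0,0,0]],
  ],
)

```text
time_s: 14.33
eef_pos: [586.6, 30.3, 2.2]
ee_rot: [0.173, 0.092, 0.981, -0.016]
force: [0.4, -0.7, -0.4]
grip_width: 0.998
```

carry_out(
  plan=[
    [85,[-1.4,0.23,0.5],[0,0,0]],
    [85,[0,0,0],[0,0,0]],
  ],
)

```text
time_s: 14.5
eef_pos: [587.2, 30.4, 1.9]
ee_rot: [0.172, 0.091, 0.981, -0.016]
force: [-4.0, -0.0, 4.1]
grip_width: 0.994
```

carry_out(
  plan=[
    [85,[-1.4,0.23,0.5],[0,0,0]],
    [85,[0,0,0],[0,0,0]],
  ],
)

```text
time_s: 14.67
eef_pos: [587.5, 30.5, 1.6]
ee_rot: [0.17, 0.091, 0.981, -0.016]
force: [-12.2, -0.1, 9.2]
grip_width: 0.996
```

carry_out(
  plan=[
    [85,[-1.4,0.23,0.5],[0,0,0]],
    [85,[0,0,0],[0,0,0]],
  ],
)

```text
time_s: 14.83
eef_pos: [587.7, 30.7, 1.3]
ee_rot: [0.169, 0.091, 0.981, -0.016]
force: [-20.7, 0.1, 15.1]
grip_width: 0.998
```

carry_out(
  plan=[
    [85,[13.9,-2.3,-5.1],[0,0,0]],
    [85,[13.9,-2.3,-5.1],[0,0,0]],
    [85,[13.9,-2.3,-5.1],[0,0,0]],
    [85,[13.9,-2.3,-5.1],[0,0,0]],
    [85,[-10.3,0,-28.2],[0,0,0]],
    [85,[-10.3,0,-28.2],[0,0,0]],
    [85,[-10.3,0,-28.2],[0,0,0]],
    [85,[-10.3,0,-28.2],[0,0,0]],
    [85,[-10.3,0,-28.2],[0,0,0]],
    [85,[5,-37,0],[0,0,0]],
    [85,[5,-37,0],[0,0,0]],
    [85,[5,-37,0],[0,0,0]],
    [85,[5,-37,0],[0,0,0]],
    [85,[5,-37,0],[0,0,0]],
    [85,[5,-37,0],[0,0,0]],
    [85,[5,-37,0],[0,0,0]],
    [85,[0,0,0],[0,0,0]],
    [85,[0,0,0],[0,0,0]],
  ],
)

```text
time_s: 16.33
eef_pos: [450.3, -218.0, 140.4]
ee_rot: [0.173, 0.093, 0.98, -0.016]
force: [-0.3, 1.5, 0.5]
grip_width: 1.001
```

Run:
```python
from h import *
a=cap('top','t11.png');b=cap('scene','s11.png')
s=ctrl.sense();print(s['eef_pos'],s['force'],s['time_s'])
x=locate([628,20,GA],545)
A=cv2.resize(a['color'][140:230,235:385],None,fx=5,fy=5,interpolation=cv2.INTER_CUBIC)
cv2.imwrite('pics/t11c.png',A)
```

```text
[ 450.95188268 -215.7436125   140.36710768] [-0.67371317  0.4326713  -0.43409932] 16.4333
201 [627.866  24.592  -1.606] 0.9913617450332185
last in gauge [111.1 -36.8] ang deg -0.27
heel [ -3.9 -29.2] world [638.9 139.3]
hs [26.3  0.6] world [667.8 108.2]
bs [156.3   0. ] world [663.3 -21.7]
outer [100.9 -68.7] world [596.2  35.7]
toe [229.1 -35.3] world [625.7 -93.4]
```

View pics/t11.png

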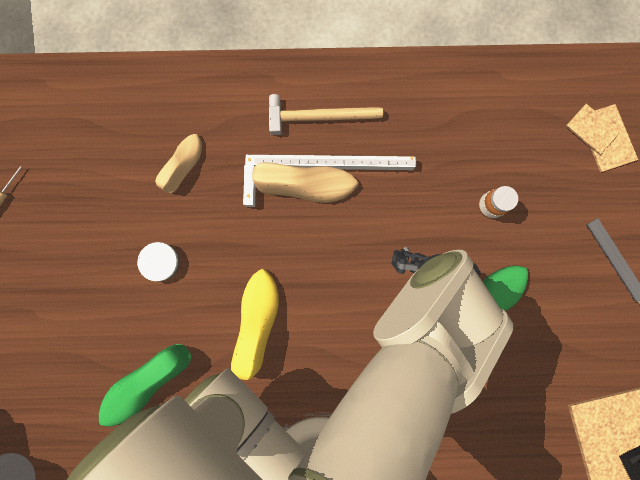

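View pics/t11c.png

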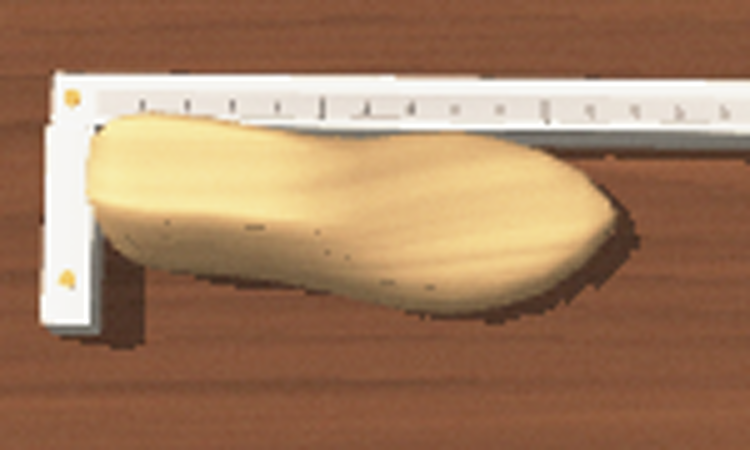

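Run:
```python
from h import *
c=load('top');print('toe gauge',w2g(px(c,235+615/5-.4,140+213/5-.4,5)))
s=ctrl.sense();print(s['force'],s['dq'].round(3))
ctrl.finish_job()
```

```text
toe gauge [233.27005732 -32.03369318]
[-0.67371317  0.4326713  -0.43409932] [ 0.023 -0.005  0.003  0.    -0.001 -0.004]
the job is handed in; nothing more can be done
```

I pushed the large pale last into the corner of the gauge and handed the job in at about 16.4 s. By my last checks it is against the fence at heel and ball and against the stop. I did not get a verdict back.

I pushed it sideways to the fence with both open fingertips, with the hand tilted. Then I slid it along the fence to the stop with the shut fingers on the toe, and finished with a light second push toward the fence. It was never taken between the fingers, lifted or tipped.

**Last checks:**
- **Fence:** the final push met it at once, with the force rising to 20 N within about 0.5 mm. The outline fitted to the camera data puts the heel side at y +0.6 mm and the ball side at 0.0 mm.
- **Stop:** pressing on the toe rose from 7 to 24 N over about 0.5 mm of travel, so the heel was touching.
- **A disagreement:** the fitted outline puts the heel at x −3.9 mm, which would be inside the stop, so it cannot be right. The heel was partly hidden in the pictures. The toe tip read from the picture is at x 233.3 mm, where 233 mm is correct, so I trusted that and the forces.
- **Other things:** in the final picture the small last, tin, jar and hammer look unmoved, and the hand is clear at 140 mm height.

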